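# Roll a bar home on the saw's loading bed with a hand pad

### The arm

A 6-joint arm with a two-finger parallel gripper is mounted at the origin on the work surface. World frame = base frame: x ahead of the robot, y to its left, z up, the work surface at z = 0. Lengths are in mm, angles in degrees, forces in N, time in s.
With the tool pointing down it reaches from about 350 to 725 mm from the base axis. Payload 6 kg.
Tool frame: the origin (TCP) lies at the very end of the fingers, on their centre line; the grasp point (between the pads) lies 19 mm behind it; z points along the fingers, y is the line along which they close (so a half turn about z gives the same grasp; the last joint's range is limited). The gripper opens to 85 mm and grips with 20 to 120 N. Pads are 22 mm wide; open, the fingers measure 114 mm over their backs; the gripper's body (76 mm by 85 mm) begins 54 mm behind the grasp point. The pads swing forward as they close: fully open they stand 13 mm farther back than shut.
Start: joints at [-57.943, 2.303, 4.859, 0, -92.561, -19.12], TCP at [134.343, -584.744, 231.261] pointing down, gripper open.
Joint ranges: [-146.85, 146.85], [-73.84, 115.35], [-62.03, 85.46], [-188.31, 113.3], [-161.28, -10.13], [-171.36, 171.36]. Speed limits (degrees/s): [147.25, 147.25, 172.46, 180, 180, 180].

### API

Orientations are given as a 3x3 rotation matrix whose columns are the frame's x, y, z axes.
In Python, from station import arm gives the robot as it stands.
- The arm moves only by the tool arm_command, never from a script. Its argument "deltas" is a list of rows, each a list of 7 numbers: the shift along the tool's x, y, z in mm, then the turn, a rotation vector about the tool's x, y, z in degrees, then the finger opening in mm, from 0 to 85.4. A call has 1 to 12 rows; each row shifts and turns the commanded pose from where the row before left it, along the tool's axes as they then stand; what a row does not reach is not made up. A row lasts 1/12 s, in which the tool goes at most 41.7 mm and 7.16 degrees, less where a joint would pass 70% of its speed; a pose out of reach is approached as far as the arm can. A call with a gripper value outside its range is refused whole. The fingers move at their own pace and stop on an object; "force" is the grip in N (left out, the last holds). Time passes only in rows, so rows that do not move let the fingers close. It gives the time, the measured TCP pose, the force, the opening and the grip force at its end, in the units of the state.
- arm.observe(): the state, without advancing time (a new reading comes with each control period).
- arm.read_camera(name): name is "side" or "top"; returns (picture, depth): 400x640x3 uint8, red, green, blue; 400x640 float32, mm along the optical axis (not along the pixel's ray), 0 where there is no reading.
- arm.calibration(name): a dict with "fx", "fy", "cx", "cy" (pixels), "world_to_cam" (4x4, takes a point from world to camera coordinates). Camera axes: x right, y up, looking along -z (the intrinsics and any distortion apply to the point x, -y, -z); pixel columns grow to the right and rows downward; lengths in mm; the calibration is good to about 2 mm. A picture is of the moment at which its call begins. calibration takes no time and is no camera call.
- arm.close_job(): hands the job in; it is judged then, once.
Trained networks look in the newest picture that a camera, given by its name, has taken for a name from the list of things; names that differ only in an ending like _2 or _b are one class to them, and where a whole thing is asked for, a point or a joint stands for the part that bears it (a point fixed in the world has none). Each returns a list of dicts, best first, with "score" (0 to 1); they miss things now and then, are a little off and sometimes report something else, mostly with a low value. They report only what shows in the picture. A call takes as long as a camera call. They do not tell look-alikes from the thing itself.
- arm.look_for(camera, target): "pixel" ([column, row] in pixels, amid what is visible of it).
- arm.outline_of(camera, target): "mask" (400x640 bool, what is visible of it) and "pixel" ([column, row] in pixels, amid what is visible of it).
- arm.pinpoint(camera, target): "pixel" ([column, row] in pixels: a listed point, or the origin of a listed thing).
The state is a dict: "time": time; "q": joint angles; "joint_vel": joint speeds; "joint_torque": joint torques, N m; "tool_pos": TCP position; "ee_rot": TCP orientation; "ft_force": force on the tool from outside, world axes, zero at the start; "wrist_torque": the same for the moment, N m; "grip_width": opening from 0.0 (shut) to 1.0 (fully open); "finger_force": force on a finger pad.
Only numpy, scipy, OpenCV 4.12 (cv2) and the standard library are available. Lean on these libraries where they do the work, as an engineer would, in place of code of your own. Each camera call takes 0.05 s, during which the arm holds its last target. There are 200 camera calls.

### The job

Take the orange-handled hand pad by its handle, lay its flat rubber sole on top of the dark round bar and roll the bar under it along the steel bed, up over the low yellow lip (its height is set differently every day) and on until it is fully home against the red stop, then put the pad back sole-down on its black mat. Touch the bar only with the flat of the sole, from on top, and press gently all the way, never with more than about 1.5 kg of push (15 N), because the bar marks easily. Leave the other things on the bench where they are.

Things in the scene. Friction and masses are not known exactly. Their poses are not given: they have to be found in the camera images.
- bed: Fixed steel bed on the bench: plate 330 x 210 x 12 mm, origin at the centre of its underside. Its +x is the rolling direction towards the red stop; bars lie along its y. A dark ridge 4 mm high at x = -125 mm closes the other end; the bar starts between it and the yellow lip.
- lip (a point): Middle of the yellow lip, at plate level: an upright strip 8 mm thick with a round crest (radius 4 mm) across the bed along y, 20 mm along +x from the bed's origin. It is height-adjustable: its crest stands somewhere between 2.5 and 11.5 mm above the plate, differently each time, and no reading tells how high. On a high lip a push under some 7 to 9 N lets the sole slip on the bar.
- home (a point): Where the bar's centre lies when home: 49 mm along +x from the bed's origin, 35 mm above the plate, the bar touching the red stop. The stop is a block 40 mm high above the plate (lower than the bar's top), its face 35 mm beyond this point, its back 55 mm, gussets to 85 mm. Behind a low lip the seat is up to 16 mm wider than the bar needs, so it must be rolled on to the stop.
- bar_center (a point): Centre of the loose dark grey round bar, diameter 70, length 160 mm, about 0.58 kg (varies). y is its axis; x and z turn as it rolls. On the plate its centre is 47 mm and its top 82 mm above the bench; crossing the lip it rises by the lip's height, then drops into the seat. Without slip it travels half as far as the pad on it. Starts 79 to 114 mm short of home.
- pad_handle (a point): Middle of the hand pad's handle, 50 mm above the sole. Pad, 0.35 kg: green board 170 (x) x 110 (y) x 18 mm with a grippy, hardly yielding rubber sole; orange handle block 30 (x) x 90 (y) mm, from 18 to 73 mm above the sole, gripped across its 30 mm (fingers closing along x, so the board's length lies along the closing line). Same after a half turn. z up.
- mat_center (a point): Centre of the top face of the fixed black rubber parking mat, 200 (x) x 140 (y) x 4 mm, on which the pad starts, sole down.
- offcut: Bystander: short upright rust-brown disc of bar, diameter 60, 45 mm high; origin at the centre of its underside.
- can: Bystander: upright blue can, diameter 60, 95 mm high; origin at the centre of its underside.
- wrench: Bystander: steel wrench, 170 mm long, lying along its x.
- tape: Bystander: yellow tape measure, 62 x 62 x 36 mm; origin at the centre of its underside.
Mind the look-alikes: they are no part of the job. What is shaped like the part that bears pad_handle but blue, pink or white is not meant.

How it is judged:
By the outcome, as a careful person would: the job done as asked, in the order asked, and still so for the second after the job is handed in, with the robot touching nothing.
It also fails if it takes over 72 s, if anything falls off the work surface, if the arm or the gripper's body presses on something with over 40 N, if the wrist force passes 120 N, or if a joint passes its speed limit or range.

## Working session

There is one attempt and no reset: what is moved stays moved. The work goes in short steps, Python scripts to look and compute and a tool call to move; the robot and the scene stay as the last step left them, time stands still between calls to the robot, and variables do not carry over. Pictures are saved under pics/ and viewed, at most 10 in all, crops included, and the job is handed in when it is done.

Besides the shell and the picture viewer there is one more tool, called after ">>>" in YAML: its name, and indented under it one key for each argument. arm_command: Moves the arm, as the interface text tells. Its arguments: {"type":"object","properties":{"deltas":{"type":"array"},"force":{"type":"number"}},"required":["deltas"]}

```bash
ls; mkdir -p pics; cat > h.py <<'E'
import numpy as np, cv2
from station import arm
def px2w(cam,px,depth=None,z=None):
    c=arm.calibration(cam); T=np.linalg.inv(np.array(c["world_to_cam"]))
    u,v=px; d=np.array([(u-c["cx"])/c["fx"],-(v-c["cy"])/c["fy"],-1.0])
    o=T[:3,3]; r=T[:3,:3]@d
    s=depth if z is None else (z-o[2])/r[2]
    return o+s*r
def cloud(cam,depth):
    c=arm.calibration(cam); T=np.linalg.inv(np.array(c["world_to_cam"]))
    v,u=np.mgrid[:400,:640]
    P=np.stack([(u-c["cx"])/c["fx"]*depth,-(v-c["cy"])/c["fy"]*depth,-depth],-1)
    return P@T[:3,:3].T+T[:3,3]
E
python3 - <<'E'
from h import *
print(arm.observe())
ims=[]
for n in("top","side"):
    p,d=arm.read_camera(n); ims.append(p); print(n,arm.calibration(n)); np.save(f"{n}.npy",d); cv2.imwrite(f"pics/{n}0.png",p[:,:,::-1])
    for t in("bed","lip","home","bar_center","pad_handle","mat_center","offcut","can","wrench","tape"):
        print(n,t,[(np.round(r["pixel"]),round(r["score"],2)) for r in arm.pinpoint(n,t)[:4]])
E
```

```text
pics
{'time': 0.0, 'q': array([-5.79429781e+01,  2.33875720e+00,  4.80094299e+00, -2.65129238e-02,
       -9.25614882e+01, -1.91192116e+01]), 'joint_vel': array([-0.05119564, -0.03671386, -0.05706001,  0.01403794,  0.0091196 ,
        0.0255304 ]), 'joint_torque': array([ 6.50822967e-04, -3.68205750e+01,  3.47406900e+01,  6.93224117e+00,
       -5.51375124e-03,  1.49888336e-06]), 'tool_pos': array([ 134.33525057, -584.42565555,  230.26476215]), 'ee_rot': array([[-9.74609080e-01, -2.23912620e-01, -5.28108410e-04],
       [-2.23913205e-01,  9.74607582e-01,  1.71424543e-03],
       [ 1.30857276e-04,  1.78896960e-03, -9.99998391e-01]]), 'ft_force': array([-0.15247885, -0.25886978,  0.06607068]), 'wrist_torque': array([ 0.00677622, -0.03855496, -0.01376562]), 'finger_force': 0.0, 'grip_width': 0.999599878778226}
top {'fx': 464.77158859791285, 'fy': 464.77158859791285, 'cx': 324.22096935285, 'cy': 198.74780796160863, 'world_to_cam': array([[-5.90889218e-03, -9.99973158e-01, -4.33228210e-03,
         1.18653124e+02],
       [ 9.78301990e-01, -6.67797346e-03,  2.07076366e-01,
        -4.9934
[... 952 characters left out ...]
[-6.13575034e-01,  6.19245973e-01,  4.89959287e-01,
        -1.42500873e+03],
       [ 0.00000000e+00,  0.00000000e+00,  0.00000000e+00,
         1.00000000e+00]])}
side bed [(array([353., 193.]), 0.97)]
side lip [(array([353., 196.]), 0.83), (array([278., 233.]), 0.64)]
side home [(array([363., 181.]), 0.56)]
side bar_center [(array([345., 188.]), 0.51)]
side pad_handle [(array([352., 253.]), 0.95), (array([195., 288.]), 0.85), (array([278., 228.]), 0.84), (array([281., 281.]), 0.75)]
side mat_center [(array([282., 239.]), 0.73)]
side offcut [(array([279., 230.]), 0.71), (array([404., 162.]), 0.58)]
side can [(array([272., 192.]), 0.92)]
side wrench [(array([314., 176.]), 0.6)]
side tape []
```

```bash
python3 - <<'E'
import cv2,numpy as np
t=cv2.imread("pics/top0.png");s=cv2.imread("pics/side0.png")
a=cv2.resize(t[60:340,90:540],(800,498)); cv2.imwrite("pics/topc.png",a)
cv2.imwrite("pics/sidec.png",cv2.resize(s[120:330,150:470],(800,525)))
E
```

```text
(no output)
```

View pics/topc.png

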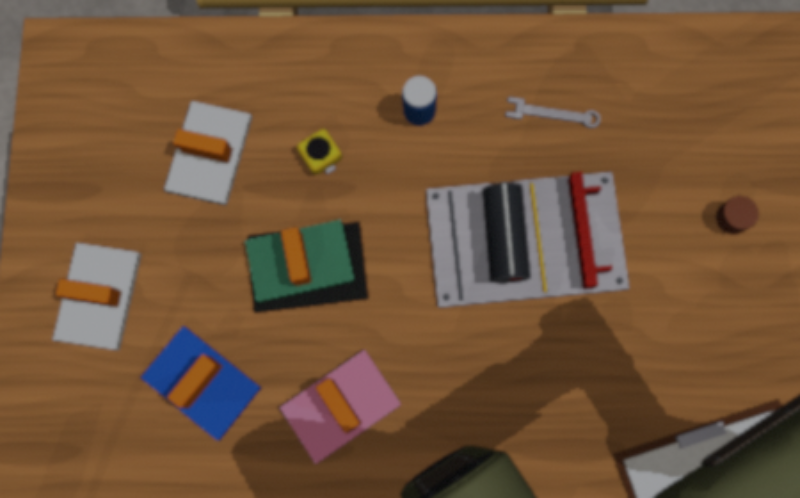

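View pics/sidec.png

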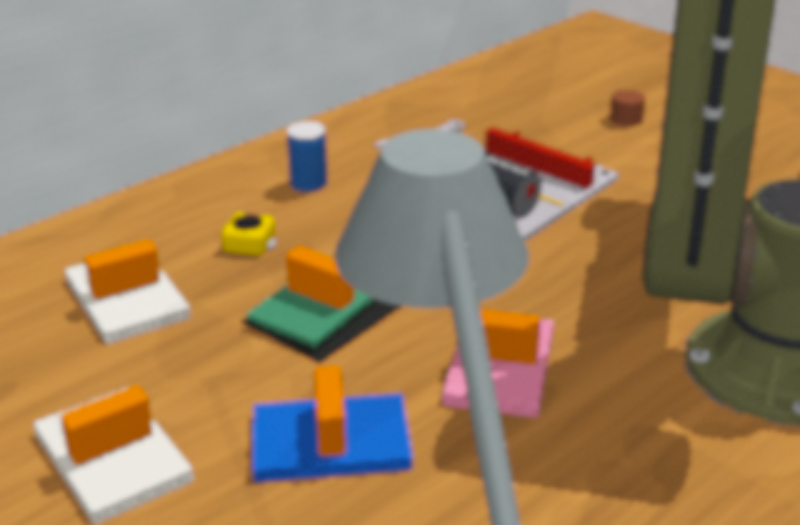

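The top crop shows five pads: white (205,145), white (88,292), blue (193,380), pink (337,405) and green on the black mat (295,255, which is full-image (256,203)). The green one is the target. The bar is at crop (507,232), the lip at (538,235) and the stop at (585,230). In the side view a lamp hides much of the bed.

```bash
cat > m.py <<'E'
from h import *
def rect(M,P,z=None):
    q=P[M][:,:2].astype(np.float32); (c,s,a)=cv2.minAreaRect(q); return np.round(c,1),np.round(s,1),round(a,2)
E
python3 - <<'E'
from m import *
p=cv2.imread("pics/top0.png"); D=np.load("top.npy"); P=cloud("top",D); ok=D>0
hsv=cv2.cvtColor(p,cv2.COLOR_BGR2HSV); H,S,V=[hsv[...,i].astype(int) for i in range(3)]
def comp(m,px):
    n,l=cv2.connectedComponents(m.astype(np.uint8)); v=l[px[1]-4:px[1]+5,px[0]-4:px[0]+5]; v=v[v>0]; return l==np.bincount(v).argmax()
vv,uu=np.mgrid[:400,:640]
pad=(uu>215)&(uu<300)&(vv>175)&(vv<240)
g=pad&(H>60)&(H<90)&(S>80)&ok; o=pad&(H<18)&(S>180)&(V>120)&ok&(P[...,2]>60)
def rep(n,m): print(n,m.sum(),rect(m,P),'zmed',np.round(np.percentile(P[m][:,2],[10,50,90]),1),'mean',P[m].mean(0).round(1))
rep('green top',g&(abs(P[...,2]-22)<6)); rep('handle',o&(P[...,2]>70))
bed=(uu>320)&(uu<455)&(vv>150)&(vv<240)&ok
rep('bed plate',bed&(abs(P[...,2]-12)<4)&(S<60))
b=bed&(P[...,2]>60)&(uu<395)&(S<90); rep('bar',b); rep('bartop',bed&(P[...,2]>79)&(uu<395))
y=bed&(H>20)&(H<35)&(S>90)&(uu>380)&(uu<402); rep('lip',y); 
r=bed&((H<8)|(H>172))&(S>150)&(P[...,2]>47); rep('stop',r)
k=pad&(V<45)&ok&(P[...,2]<10);rep('mat',k)
mid=bed&(uu>388)&(uu<395); print('lipz',np.round(P[y][:,2],1)[::6])
S_=np.load("side.npy"); Q=cloud("side",S_); print('lamp world',Q[200:225,315:330].reshape(-1,3).mean(0).round(), S_[215,322])
for n,c in(("mat",(263,208)),):print(n,px2w("top",c,z=4))
print('lip',px2w("top",(391,194),z=12),'home',px2w("top",(404,189),z=47),'bed',px2w("top",(384,190),z=0))
cv2.imwrite("pics/crop_pad.png",cv2.resize(p[165:250,205:330],(800,544),interpolation=cv2.INTER_CUBIC))
E
```

```text
green top 1427 (array([486.2, 318.2]), array([110.9, 169.8]), 12.1) zmed [18.6 22.1 25.6] mean [483.2 317.1  22.1]
handle 280 (array([485.9, 318.7]), array([90.1, 28.7]), 12.24) zmed [73.5 76.8 80.8] mean [485.2 318.3  77. ]
bed plate 3886 (array([524.8, -76.2]), array([211.4, 330.3]), 5.1) zmed [ 9.4 12.3 15. ] mean [518.2 -70.8  12.2]
bar 1155 (array([525. , -36.1]), array([161.9,  66.7]), 3.58) zmed [66.9 77.9 83.7] mean [522.9 -34.7  76.5]
bartop 481 (array([525. , -35.9]), array([161.8,  41.3]), 3.33) zmed [79.6 81.7 85.6] mean [526.3 -36.   82.2]
lip 128 (array([525.3, -95.2]), array([191.9,   6.6]), 5.09) zmed [13.7 16.6 20.8] mean [524.5 -95.   17. ]
stop 363 (array([ 531.9, -173.6]), array([197.3,  30.4]), 4.99) zmed [49.  52.2 55.8] mean [ 529.5 -167.6   52.4]
mat 675 (array([477. , 307.2]), array([133.9, 193.3]), 6.62) zmed [0.  4.  7.6] mean [449.7 269.5   3.8]
lipz [16.6 17.7 16.9 15.5 15.1 12.4 18.9 18.1 23.6 14.9 22.2 13.3 16.1 17.9
 16.7 17.5 17.9 11.9 18.1 18.8 15.7 15.7]
lamp world [-109.  719.  535.] 657.8407
mat [482.35050806 305.52558819   4.        ]
lip [522.29042565 -91.33641567  12.        ] home [ 529.77217944 -126.17126146   47.        ] bed [537.91912417 -71.62757432   0.        ]
```

View pics/crop_pad.png

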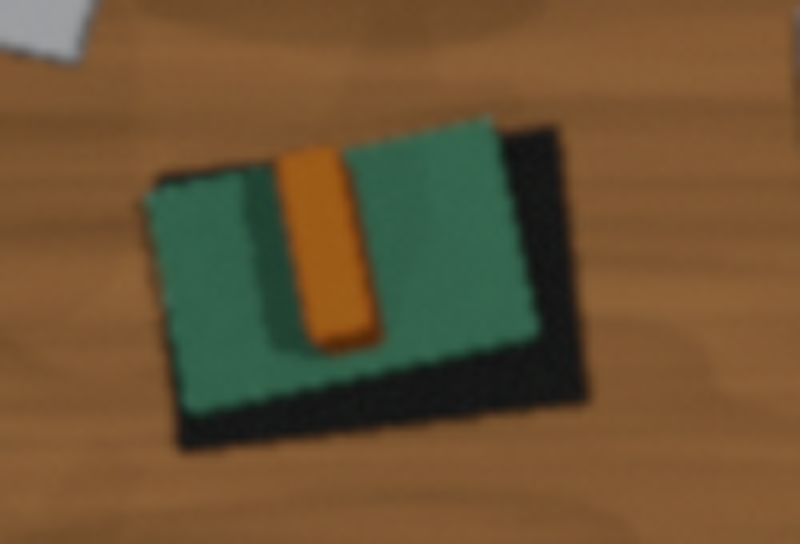

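The crop confirms it: the green board with the orange handle at crop (325,250), on the black mat. I'm moving towards it.

>>> arm_command:
  deltas:
    - [-33,20,0,0,0,0.1,85]
    - [-33,20,0,0,0,0.1,85]
    - [-33,20,0,0,0,0.1,85]
    - [-33,20,0,0,0,0.1,85]
    - [-33,20,0,0,0,0.1,85]
    - [-33,20,0,0,0,0.1,85]
    - [-33,20,0,0,0,0.1,85]
    - [-33,20,0,0,0,0.1,85]
    - [-33,20,0,0,0,0,85]
    - [-33,20,0,0,0,0,85]
    - [-33,20,0,0,0,0,85]
    - [-33,20,0,0,0,0,85]

```text
time: 2.1
tool_pos: [470.5, -263.4, 231.7]
ee_rot: [[-0.978, -0.211, 0.001], [-0.211, 0.978, -0.0], [-0.001, -0.0, -1.0]]
ft_force: [0.6, -0.9, 0.9]
grip_width: 0.992
finger_force: 0.0
```

>>> arm_command:
  deltas:
    - [-12,38,0,0,0,0,85]
    - [-12,38,0,0,0,0,85]
    - [-12,38,0,0,0,0,85]
    - [-12,38,0,0,0,0,85]
    - [-12,38,0,0,0,0,85]
    - [-12,38,0,0,0,0,85]
    - [-12,38,0,0,0,0,85]
    - [-12,38,0,0,0,0,85]
    - [-12,38,0,0,0,0,85]
    - [-12,38,0,0,0,0,85]
    - [-12,38,0,0,0,0,85]
    - [-12,38,0,0,0,0,85]

```text
time: 3.1
tool_pos: [514.0, 213.1, 231.7]
ee_rot: [[-0.978, -0.211, 0.001], [-0.211, 0.978, 0.001], [-0.001, 0.0, -1.0]]
ft_force: [0.5, -0.4, 1.4]
grip_width: 0.995
finger_force: 0.0
```

```bash
cat > st.py <<'E'
from h import *
import sys
s=arm.observe(); R=np.array(s["ee_rot"]); t=np.array(s["tool_pos"])
print('t',round(s["time"],2),'pos',t.round(1),'yaw',round(float(np.degrees(np.arctan2(R[1,1],R[0,1]))),2),'zax',R[:,2].round(4),'F',np.round(s["ft_force"],2),'T',np.round(s["wrist_torque"],2),'grip',round(s["grip_width"],3),s["finger_force"])
if len(sys.argv)>3:
    g=np.array(list(map(float,sys.argv[1:4]))); print('tool delta',(R.T@(g-t)).round(1))
E
python3 st.py 486 318.5 120
python3 - <<'E'
from m import *
p=cv2.imread("pics/top0.png"); D=np.load("top.npy"); P=cloud("top",D)
hsv=cv2.cvtColor(p,cv2.COLOR_BGR2HSV); H,S,V=[hsv[...,i].astype(int) for i in range(3)]
vv,uu=np.mgrid[:400,:640]; pad=(uu>222)&(uu<300)&(vv>175)&(vv<240)
k=pad&(V<45)&(D>0)&(P[...,2]<10)
n,l,st,_=cv2.connectedComponentsWithStats(k.astype(np.uint8)); 
# project by ray at z=4
pts=np.array([px2w("top",(u,v),z=4)[:2] for v,u in zip(*np.where(k))],np.float32)
print(cv2.minAreaRect(pts), pts.min(0),pts.max(0)); print(cv2.boxPoints(cv2.minAreaRect(pts)))
E
```

```text
t 3.1 pos [514.  213.1 231.7] yaw 102.16 zax [ 6.e-04  6.e-04 -1.e+00] F [ 0.46 -0.36  1.42] T [ 0.02 -0.16 -0.03] grip 0.995 0.0
tool delta [  5.2 108.9 111.7]
((477.13873291015625, 307.1402587890625), (133.01339721679688, 193.35008239746094), 6.824420928955078) [401.77356 205.92667] [552.0039  396.29666]
[[399.61563 395.22757]
 [422.59085 203.24736]
 [554.66187 219.05295]
 [531.68665 411.03314]]
```

>>> arm_command:
  deltas:
    - [1,36,0,0,0,0,85]
    - [1,36,0,0,0,0,85]
    - [1,30,0,0,0,0,85]
    - [0,0,30,0,0,0,85]
    - [0,0,35,0,0,0,85]
    - [0,0,30,0,0,0,85]
    - [0,0,0,0,0,0,85]
    - [0,0,0,0,0,0,85]
    - [0,0,0,0,0,0,85]

```text
time: 3.85
tool_pos: [490.9, 310.4, 139.0]
ee_rot: [[-0.978, -0.21, 0.003], [-0.21, 0.978, 0.001], [-0.003, 0.001, -1.0]]
ft_force: [0.3, -0.0, 1.0]
grip_width: 0.999
finger_force: 0.0
```

```bash
python3 st.py 486 318.5 34
```

```text
t 3.85 pos [490.9 310.4 139. ] yaw 102.13 zax [ 0.0028  0.0013 -1.    ] F [ 0.29 -0.01  1.04] T [ 0.08 -0.05 -0.03] grip 0.999 0.0
tool delta [  3.4   8.9 105. ]
```

>>> arm_command:
  deltas:
    - [3.4,9,0,0,0,0,85]
    - [0,0,26,0,0,0,85]
    - [0,0,26,0,0,0,85]
    - [0,0,26,0,0,0,85]
    - [0,0,16,0,0,0,85]
    - [0,0,10,0,0,0,85]
    - [0,0,0,0,0,0,85]
    - [0,0,0,0,0,0,85]
    - [0,0,0,0,0,0,85]

```text
time: 4.6
tool_pos: [485.7, 319.2, 34.7]
ee_rot: [[-0.978, -0.21, 0.003], [-0.21, 0.978, 0.002], [-0.003, 0.002, -1.0]]
ft_force: [-0.4, 0.0, 0.4]
grip_width: 0.994
finger_force: 0.0
```

```bash
python3 st.py 486 318.5 34
```

```text
t 4.6 pos [485.7 319.2  34.7] yaw 102.15 zax [ 0.0027  0.0023 -1.    ] F [-0.42  0.03  0.37] T [ 0.1  -0.04  0.01] grip 0.994 0.0
tool delta [-0.2 -0.8  0.7]
```

>>> arm_command:
  deltas:
    - [0,-0.5,0,0,0,0,40]
    - [0,0,0,0,0,0,20]
    - [0,0,0,0,0,0,20]
    - [0,0,0,0,0,0,20]
    - [0,0,0,0,0,0,20]
    - [0,0,0,0,0,0,20]
    - [0,0,0,0,0,0,20]
    - [0,0,0,0,0,0,20]
    - [0,0,0,0,0,0,20]
    - [0,0,0,0,0,0,20]
  force: 90

```text
time: 5.43
tool_pos: [485.1, 318.3, 33.1]
ee_rot: [[-0.978, -0.211, 0.001], [-0.211, 0.978, 0.001], [-0.001, 0.001, -1.0]]
ft_force: [-1.9, 1.9, 5.3]
grip_width: 0.344
finger_force: 89.7
```

```bash
python3 st.py 486 318.5 34
```

```text
t 5.43 pos [485.1 318.3  33.1] yaw 102.16 zax [ 0.001   0.0014 -1.    ] F [-1.88  1.92  5.28] T [ 0.99  0.65 -0.01] grip 0.344 89.66825008392334
tool delta [-0.9 -0.  -0.9]
```

>>> arm_command:
  deltas:
    - [0,0,-10,0,0,0,20]
    - [0,0,-30,0,0,0,20]
    - [0,0,-35,0,0,0,20]
    - [0,0,-35,0,0,0,20]
    - [0,0,-16,0,0,0,20]
    - [0,0,0,0,0,0,20]
    - [0,0,0,0,0,0,20]
    - [0,0,0,0,0,0,20]
    - [0,0,0,0,0,0,20]

```text
time: 6.18
tool_pos: [483.8, 316.8, 155.4]
ee_rot: [[-0.978, -0.21, -0.004], [-0.21, 0.978, -0.003], [0.004, -0.002, -1.0]]
ft_force: [-0.2, 0.1, -4.5]
grip_width: 0.345
finger_force: 89.3
```

```bash
python3 st.py 519 19 160
```

```text
t 6.18 pos [483.8 316.8 155.4] yaw 102.12 zax [-0.0037 -0.0032 -1.    ] F [-0.18  0.1  -4.46] T [ 0.    0.05 -0.03] grip 0.345 89.32242751121521
tool delta [  28.1 -298.6   -3.8]
```

>>> arm_command:
  deltas:
    - [2,-20,0,0,0,0,20]
    - [3,-35,0,0,0,0,20]
    - [3,-35,0,0,0,0,20]
    - [3,-35,0,0,0,0,20]
    - [4,-35,0,0,0,0,20]
    - [4,-35,0,0,0,0,20]
    - [3,-35,0,0,0,0,20]
    - [3,-35,0,0,0,0,20]
    - [3,-25,0,0,0,3.5,20]
    - [0,-8,0,0,0,3.5,20]
    - [0,0,0,0,0,0,20]
    - [0,0,0,0,0,0,20]

```text
time: 7.18
tool_pos: [518.9, 19.9, 156.8]
ee_rot: [[-0.996, -0.09, -0.003], [-0.09, 0.996, -0.0], [0.003, -0.0, -1.0]]
ft_force: [-0.0, -0.1, -3.4]
grip_width: 0.342
finger_force: 89.7
```

```bash
python3 - <<'E'
from m import *
p,D=arm.read_camera("top"); cv2.imwrite("pics/top1.png",p[:,:,::-1]); P=cloud("top",D)
hsv=cv2.cvtColor(p,cv2.COLOR_RGB2HSV); H,S,V=[hsv[...,i].astype(int) for i in range(3)]
m=(H>60)&(H<90)&(S>80)&(D>0)&(P[...,2]>90); q=P[m]; print(m.sum(),rect(m,P),np.median(q[:,2]))
A=np.c_[q[:,:2]-q[:,:2].mean(0),np.ones(len(q))]; print(np.linalg.lstsq(A,q[:,2],rcond=None)[0], q.mean(0))
vv,uu=np.mgrid[:400,:640]
k=(uu>222)&(uu<300)&(vv>175)&(vv<240)&(V<50)&(S<120)
n,l,s,c=cv2.connectedComponentsWithStats(k.astype(np.uint8)); i=1+s[1:,4].argmax(); k=l==i
pts=np.array([px2w("top",(u,v),z=4)[:2] for v,u in zip(*np.where(k))],np.float32); print('mat',k.sum(),cv2.minAreaRect(pts))
E
python3 st.py 519 19 135
```

```text
1068 (array([496.3,  24. ]), array([ 85. , 183.6]), 12.75) 146.17323443955752
[ 4.36632516e-02 -1.26412144e-05  1.49795209e+02] [493.72067757  18.37468338 149.79520922]
mat 1433 ((462.48150634765625, 319.36151123046875), (174.6474151611328, 165.3953094482422), 6.704095363616943)
t 7.23 pos [519.1  20.5 157. ] yaw 95.21 zax [-2.1e-03 -3.0e-04 -1.0e+00] F [-0.33 -0.25 -3.73] T [ 0.05 -0.02  0.01] grip 0.341 89.69161748886108
tool delta [ 0.1 -1.4 22. ]
```

```bash
python3 - <<'E'
from m import *
out=[]
for cam in("top","side"):
    p,D=arm.read_camera(cam); P=cloud(cam,D)
    hsv=cv2.cvtColor(p,cv2.COLOR_RGB2HSV); H,S,V=[hsv[...,i].astype(int) for i in range(3)]
    m=(H>65)&(H<85)&(S>90)&(D>0)&(P[...,2]>90)&(np.hypot(P[...,0]-519,P[...,1]-20)<120)
    m=cv2.erode(m.astype(np.uint8),np.ones((3,3)))>0
    q=P[m]; print(cam,m.sum())
    if m.sum()>60:
        for _ in range(5):
            A=np.c_[q[:,:2]-[519,20],np.ones(len(q))]; c=np.linalg.lstsq(A,q[:,2],rcond=None)[0]; r=q[:,2]-A@c; q=q[abs(r)<max(2*r.std(),4)]
        print(c,r.std(),len(q),q.min(0),q.max(0))
    v,u=np.where(m); print(u.min() if len(u) else 0,u.max() if len(u) else 0)
    if cam=="top": out.append(cv2.resize(p[130:280,300:460],(400,375)))
    else: out.append(cv2.resize(p[90:240,240:400],(400,375)))
cv2.imwrite("pics/held.png",np.hstack(out)[:,:,::-1])
E
```

```text
top 800
[-2.67375710e-03 -2.68168109e-04  1.46333603e+02] 1.9298470946878838 707 [462.43217232 -61.17565981 142.49517379] [535.79999954  98.78568642 150.36995755]
330 387
side 43
346 355
```

View pics/held.png

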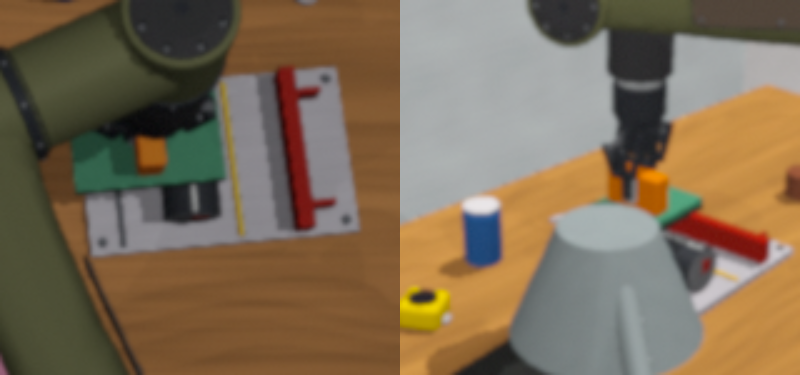

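The held pad is flat and sits above the bar. I'm lowering it.

>>> arm_command:
  deltas:
    - [0,0,20,0,0,0,20]
    - [0,0,14,0,0,0,20]
    - [0,0,6,0,0,0,20]
    - [0,0,3,0,0,0,20]
    - [0,0,0,0,0,0,20]
    - [0,0,0,0,0,0,20]
    - [0,0,0,0,0,0,20]

```text
time: 7.92
tool_pos: [520.1, 20.6, 116.4]
ee_rot: [[-0.996, -0.09, 0.002], [-0.09, 0.996, 0.0], [-0.002, 0.0, -1.0]]
ft_force: [0.3, 0.2, -3.5]
grip_width: 0.338
finger_force: 89.9
```

```bash
python3 st.py 519 19 111
```

```text
t 7.92 pos [520.1  20.6 116.4] yaw 95.16 zax [ 1.6e-03  3.0e-04 -1.0e+00] F [ 0.26  0.2  -3.46] T [-0.02  0.05  0.  ] grip 0.338 89.86435174942017
tool delta [ 1.3 -1.5  5.4]
```

>>> arm_command:
  deltas:
    - [0,-1.5,1.5,0,0,0,20]
    - [0,0,1,0,0,0,20]
    - [0,0,1,0,0,0,20]
    - [0,0,0,0,0,0,20]
    - [0,0,0,0,0,0,20]

```text
time: 8.33
tool_pos: [519.7, 18.8, 111.7]
ee_rot: [[-0.996, -0.089, -0.0], [-0.089, 0.996, 0.0], [0.0, 0.0, -1.0]]
ft_force: [-0.1, -1.3, -3.8]
grip_width: 0.344
finger_force: 89.9
```

>>> arm_command:
  deltas:
    - [0,0,0.7,0,0,0,20]
    - [0,0,0.3,0,0,0,20]
    - [0,0,0,0,0,0,20]

```text
time: 8.58
tool_pos: [519.8, 18.8, 111.0]
ee_rot: [[-0.996, -0.09, 0.0], [-0.09, 0.996, -0.0], [-0.0, -0.0, -1.0]]
ft_force: [-0.3, 0.7, -1.7]
grip_width: 0.339
finger_force: 90.1
```

>>> arm_command:
  deltas:
    - [0,0,0.5,0,0,0,20]
    - [0,0,0,0,0,0,20]
    - [0,0,0,0,0,0,20]

```text
time: 8.83
tool_pos: [519.8, 18.7, 111.0]
ee_rot: [[-0.996, -0.09, 0.001], [-0.09, 0.996, -0.0], [-0.001, -0.0, -1.0]]
ft_force: [-3.3, -0.3, 1.8]
grip_width: 0.341
finger_force: 90.4
```

>>> arm_command:
  deltas:
    - [0,0,0.5,0,0,0,20]
    - [0,0,0,0,0,0,20]
    - [0,0,0,0,0,0,20]

```text
time: 9.08
tool_pos: [519.9, 18.6, 110.9]
ee_rot: [[-0.996, -0.09, 0.001], [-0.09, 0.996, -0.001], [-0.001, -0.001, -1.0]]
ft_force: [-4.6, -0.1, 6.2]
grip_width: 0.342
finger_force: 91.0
```

>>> arm_command:
  deltas:
    - [0.3,0,-0.3,0,0,0,20]
    - [0,-3,0,0,0,0,20]
    - [0,-4,0,0,0,0,20]
    - [0,-4,0,0,0,0,20]
    - [0,-4,0,0,0,0,20]
    - [0,0,0,0,0,0,20]

```text
time: 9.58
tool_pos: [520.8, 2.9, 110.9]
ee_rot: [[-0.996, -0.089, 0.0], [-0.089, 0.996, -0.001], [-0.0, -0.001, -1.0]]
ft_force: [-4.9, -0.3, 6.1]
grip_width: 0.339
finger_force: 90.9
```

>>> arm_command:
  deltas:
    - [0.3,-2,-0.2,0,0,0,20]
    - [0,-4,0,0,0,0,20]
    - [0,-5,0,0,0,0,20]
    - [0,-5,0,0,0,0,20]
    - [0,-4,0,0,0,0,20]
    - [0,0,0,0,0,0,20]

```text
time: 10.08
tool_pos: [522.1, -17.2, 110.9]
ee_rot: [[-0.996, -0.089, -0.0], [-0.089, 0.996, -0.001], [0.0, -0.001, -1.0]]
ft_force: [-4.3, 0.9, 7.7]
grip_width: 0.347
finger_force: 90.9
```

```bash
cat > bar.py <<'E'
from m import *
p,D=arm.read_camera("top"); P=cloud("top",D)
hsv=cv2.cvtColor(p,cv2.COLOR_RGB2HSV); S=hsv[...,1].astype(int)
b=np.array([524.8,-76.2]); a=np.radians(5.1); ex=np.array([np.sin(a),-np.cos(a)]); ey=np.array([np.cos(a),np.sin(a)])
X=(P[...,:2]-b)@ex; Y=(P[...,:2]-b)@ey
m=(D>0)&(abs(Y)<95)&(X>-120)&(X<75)&(P[...,2]>62)&(P[...,2]<90)&(S<100)
if m.sum()>30:
    x=X[m];y=Y[m]; print('n',m.sum(),'bar x',np.percentile(x,[2,50,98]).round(1),'y',y.min().round(),y.max().round(),'z top',np.percentile(P[m][:,2],98).round(1))
    for lo in range(-95,95,20):
        k=(y>lo)&(y<lo+20)
        if k.sum()>15: print(lo,k.sum(),np.percentile(x[k],[3,97]).round(1))
t=np.array(arm.observe()["tool_pos"])[:2]-b; print('pad x,y',(t@ex).round(1),(t@ey).round(1))
E
python3 bar.py; python3 st.py
```

```text
n 225 bar x [-105.4  -27.5    4.5] y -79.0 -48.0 z top 87.7
-95 32 [-51.9   1. ]
-75 136 [-53.9   2. ]
-55 57 [-113.7   14.6]
pad x,y -59.2 2.5
t 10.13 pos [522.1 -17.  110.9] yaw 95.1 zax [-3.e-04 -7.e-04 -1.e+00] F [-5.73  0.31  7.45] T [-0.51  1.76 -0.07] grip 0.343 90.86299180984497
```

>>> arm_command:
  deltas:
    - [1,-2,-0.4,0,0,0,20]
    - [0.2,-4,0,0,0,0,20]
    - [0.2,-5,0,0,0,0,20]
    - [0.2,-5,0,0,0,0,20]
    - [0.1,-4,0,0,0,0,20]
    - [0,0,0,0,0,0,20]

```text
time: 10.63
tool_pos: [523.0, -36.9, 111.0]
ee_rot: [[-0.996, -0.089, 0.002], [-0.089, 0.996, 0.0], [-0.002, -0.0, -1.0]]
ft_force: [3.6, 0.5, 3.2]
grip_width: 0.34
finger_force: 90.5
```

```bash
python3 bar.py; python3 st.py
```

```text
n 229 bar x [-72.7 -15.1  18.1] y -79.0 -49.0 z top 86.9
-95 32 [-40.4  13.5]
-75 151 [-44.2  16.2]
-55 46 [-100.2   21.6]
pad x,y -39.6 1.7
t 10.68 pos [523.  -36.6 111.1] yaw 95.11 zax [ 1.5e-03  1.0e-04 -1.0e+00] F [ 4.02 -0.5   2.47] T [-0.14 -1.09  0.08] grip 0.341 90.5465304851532
```

>>> arm_command:
  deltas:
    - [-0.6,-2,0.1,0,0,0,20]
    - [0.1,-3,0,0,0,0,20]
    - [0.1,-3,0,0,0,0,20]
    - [0,0,0,0,0,0,20]

```text
time: 11.02
tool_pos: [523.5, -44.5, 111.0]
ee_rot: [[-0.996, -0.089, 0.0], [-0.089, 0.996, -0.0], [-0.0, -0.0, -1.0]]
ft_force: [-0.2, -0.5, 5.8]
grip_width: 0.338
finger_force: 91.0
```

>>> arm_command:
  deltas:
    - [0.1,-2,0,0,0,0,20]
    - [0.1,-2,0,0,0,0,20]
    - [0,0,0,0,0,0,20]

```text
time: 11.27
tool_pos: [523.7, -48.2, 111.0]
ee_rot: [[-0.996, -0.09, 0.0], [-0.09, 0.996, -0.0], [-0.0, -0.0, -1.0]]
ft_force: [1.0, -0.4, 4.9]
grip_width: 0.341
finger_force: 91.0
```

>>> arm_command:
  deltas:
    - [0.05,-2,0,0,0,0,20]
    - [0.05,-2,0,0,0,0,20]
    - [0,0,0,0,0,0,20]

```text
time: 11.52
tool_pos: [523.9, -52.2, 111.0]
ee_rot: [[-0.996, -0.09, 0.0], [-0.09, 0.996, -0.0], [-0.0, -0.0, -1.0]]
ft_force: [0.0, 0.2, 5.2]
grip_width: 0.34
finger_force: 91.0
```

>>> arm_command:
  deltas:
    - [0.05,-2,0,0,0,0,20]
    - [0.05,-2,0,0,0,0,20]
    - [0,0,0,0,0,0,20]

```text
time: 11.77
tool_pos: [524.2, -56.2, 111.0]
ee_rot: [[-0.996, -0.09, 0.0], [-0.09, 0.996, -0.0], [-0.0, -0.0, -1.0]]
ft_force: [0.3, -0.5, 5.4]
grip_width: 0.341
finger_force: 91.0
```

>>> arm_command:
  deltas:
    - [0.05,-2,0,0,0,0,20]
    - [0,-1,0,0,0,0,20]
    - [0,0,0,0,0,0,20]

```text
time: 12.02
tool_pos: [524.2, -58.6, 111.1]
ee_rot: [[-0.996, -0.09, -0.0], [-0.09, 0.996, 0.001], [0.0, 0.001, -1.0]]
ft_force: [-1.5, 2.0, 6.5]
grip_width: 0.341
finger_force: 91.2
```

>>> arm_command:
  deltas:
    - [0,-1,-0.2,0,0,0,20]
    - [0,-1,-0.3,0,0,0,20]
    - [0,0,0,0,0,0,20]

```text
time: 12.27
tool_pos: [524.1, -60.5, 111.4]
ee_rot: [[-0.996, -0.09, -0.001], [-0.09, 0.996, 0.001], [0.001, 0.001, -1.0]]
ft_force: [-3.4, 2.1, 7.5]
grip_width: 0.34
finger_force: 91.1
```

>>> arm_command:
  deltas:
    - [0.3,-1.5,-0.5,0,0,0,20]
    - [0,-1.5,-0.4,0,0,0,20]
    - [0,0,0,0,0,0,20]

```text
time: 12.52
tool_pos: [524.0, -63.6, 112.0]
ee_rot: [[-0.996, -0.09, -0.001], [-0.09, 0.996, 0.001], [0.001, 0.001, -1.0]]
ft_force: [-2.3, 2.4, 6.6]
grip_width: 0.338
finger_force: 90.9
```

>>> arm_command:
  deltas:
    - [0.2,-2,-0.5,0,0,0,20]
    - [0,-2,-0.4,0,0,0,20]
    - [0,0,0,0,0,0,20]

```text
time: 12.77
tool_pos: [524.1, -67.7, 112.8]
ee_rot: [[-0.996, -0.09, -0.001], [-0.09, 0.996, 0.001], [0.001, 0.001, -1.0]]
ft_force: [-3.3, 2.5, 5.6]
grip_width: 0.34
finger_force: 90.9
```

>>> arm_command:
  deltas:
    - [0.4,-2,-0.4,0,0,0,20]
    - [0,-2,-0.4,0,0,0,20]
    - [0,0,0,0,0,0,20]

```text
time: 13.02
tool_pos: [524.2, -71.9, 113.6]
ee_rot: [[-0.996, -0.09, -0.001], [-0.09, 0.996, 0.001], [0.001, 0.001, -1.0]]
ft_force: [-3.3, 2.0, 5.4]
grip_width: 0.341
finger_force: 90.8
```

>>> arm_command:
  deltas:
    - [0.4,-2,-0.3,0,0,0,20]
    - [0,-2,-0.3,0,0,0,20]
    - [0,0,0,0,0,0,20]

```text
time: 13.27
tool_pos: [524.2, -76.3, 114.2]
ee_rot: [[-0.996, -0.089, -0.001], [-0.089, 0.996, -0.0], [0.001, 0.0, -1.0]]
ft_force: [-4.9, 1.3, 5.2]
grip_width: 0.342
finger_force: 90.9
```

```bash
python3 bar.py; python3 st.py
```

```text
n 223 bar x [-59.2   3.6  37.8] y -79.0 2.0 z top 89.2
-95 46 [-22.   35.5]
-75 144 [-24.4  34.8]
-55 32 [-81.1  69.4]
pad x,y -0.0 -0.7
t 13.32 pos [524.1 -76.3 114.3] yaw 95.12 zax [-1.1e-03 -1.0e-04 -1.0e+00] F [-2.65  1.41  5.92] T [0.52 0.96 0.08] grip 0.34 90.87031245231628
```

>>> arm_command:
  deltas:
    - [0.3,-2,-0.4,0,0,0,20]
    - [0.2,-2,-0.3,0,0,0,20]
    - [0,-2,-0.3,0,0,0,20]
    - [0,0,0,0,0,0,20]

```text
time: 13.65
tool_pos: [524.3, -82.6, 115.0]
ee_rot: [[-0.996, -0.089, -0.001], [-0.089, 0.996, -0.0], [0.001, -0.0, -1.0]]
ft_force: [-3.6, 0.5, 3.5]
grip_width: 0.339
finger_force: 90.7
```

>>> arm_command:
  deltas:
    - [0.2,-2,-0.2,0,0,0,20]
    - [0.2,-2,-0.2,0,0,0,20]
    - [0,-2,-0.1,0,0,0,20]
    - [0,0,0,0,0,0,20]

```text
time: 13.98
tool_pos: [524.5, -88.6, 115.6]
ee_rot: [[-0.996, -0.089, -0.001], [-0.089, 0.996, -0.0], [0.001, -0.0, -1.0]]
ft_force: [-3.3, 0.3, 3.0]
grip_width: 0.342
finger_force: 90.4
```

>>> arm_command:
  deltas:
    - [0.2,-2,-0.1,0,0,0,20]
    - [0.2,-2,-0.1,0,0,0,20]
    - [0,-2,0,0,0,0,20]
    - [0,0,0,0,0,0,20]

```text
time: 14.32
tool_pos: [524.7, -94.6, 115.9]
ee_rot: [[-0.996, -0.089, -0.001], [-0.089, 0.996, -0.0], [0.001, -0.0, -1.0]]
ft_force: [-3.6, -0.1, 1.3]
grip_width: 0.339
finger_force: 90.4
```

>>> arm_command:
  deltas:
    - [0.2,-2,0.1,0,0,0,20]
    - [0.2,-2,0.1,0,0,0,20]
    - [0,-2,0,0,0,0,20]
    - [0,0,0,0,0,0,20]

```text
time: 14.65
tool_pos: [525.3, -100.5, 115.9]
ee_rot: [[-0.996, -0.089, 0.001], [-0.089, 0.996, -0.0], [-0.001, -0.0, -1.0]]
ft_force: [-1.1, -0.1, 2.3]
grip_width: 0.336
finger_force: 90.4
```

```bash
python3 bar.py; python3 st.py
```

```text
n 203 bar x [-39.6  13.8  48.4] y -79.0 33.0 z top 89.7
-95 46 [-11.2  45.4]
-75 137 [-13.2  48.1]
-55 18 [-59.   46.8]
pad x,y 24.1 -1.6
t 14.7 pos [ 525.3 -100.3  115.8] yaw 95.12 zax [ 6.e-04  0.e+00 -1.e+00] F [2.05 0.43 0.67] T [ 0.05 -0.29  0.01] grip 0.341 90.40670871734619
```

>>> arm_command:
  deltas:
    - [-0.2,-2,0.2,0,0,0,20]
    - [0.1,-2,0.1,0,0,0,20]
    - [0,-2,0.1,0,0,0,20]
    - [0,0,0,0,0,0,20]

```text
time: 15.03
tool_pos: [525.9, -106.5, 115.7]
ee_rot: [[-0.996, -0.089, 0.001], [-0.089, 0.996, -0.0], [-0.0, -0.0, -1.0]]
ft_force: [-2.1, 0.6, 4.1]
grip_width: 0.338
finger_force: 90.9
```

>>> arm_command:
  deltas:
    - [0.1,-2,0.1,0,0,0,20]
    - [0.1,-2,0.2,0,0,0,20]
    - [0,-2,0.2,0,0,0,20]
    - [0,0,0,0,0,0,20]

```text
time: 15.37
tool_pos: [526.7, -112.5, 115.4]
ee_rot: [[-0.996, -0.089, 0.002], [-0.089, 0.996, -0.0], [-0.002, -0.0, -1.0]]
ft_force: [4.7, -0.1, 5.1]
grip_width: 0.34
finger_force: 91.0
```

>>> arm_command:
  deltas:
    - [-0.4,-2,0.2,0,0,0,20]
    - [0,-2,0.2,0,0,0,20]
    - [0,-2,0.2,0,0,0,20]
    - [0,0,0,0,0,0,20]

```text
time: 15.7
tool_pos: [527.7, -118.5, 114.9]
ee_rot: [[-0.996, -0.089, 0.002], [-0.089, 0.996, -0.0], [-0.002, -0.001, -1.0]]
ft_force: [3.5, -1.1, 5.6]
grip_width: 0.339
finger_force: 91.2
```

>>> arm_command:
  deltas:
    - [-0.3,-2,0.2,0,0,0,20]
    - [0,-2,0.3,0,0,0,20]
    - [0,-2,0.3,0,0,0,20]
    - [0,0,0,0,0,0,20]

```text
time: 16.03
tool_pos: [528.5, -124.6, 114.1]
ee_rot: [[-0.996, -0.089, 0.002], [-0.089, 0.996, -0.001], [-0.002, -0.001, -1.0]]
ft_force: [3.0, -1.8, 5.8]
grip_width: 0.341
finger_force: 91.1
```

>>> arm_command:
  deltas:
    - [-0.2,-2,0.3,0,0,0,20]
    - [-0.1,-2,0.4,0,0,0,20]
    - [0,-2,0.4,0,0,0,20]
    - [0,0,0,0,0,0,20]

```text
time: 16.37
tool_pos: [529.1, -130.7, 113.0]
ee_rot: [[-0.996, -0.089, 0.001], [-0.089, 0.996, -0.001], [-0.001, -0.001, -1.0]]
ft_force: [2.7, -2.6, 6.1]
grip_width: 0.341
finger_force: 91.0
```

```bash
python3 bar.py; python3 st.py
```

```text
n 216 bar x [-28.7  29.3  65.2] y -79.0 36.0 z top 88.5
-95 37 [ 7.1 60.2]
-75 146 [ 2.8 62.1]
-55 26 [-26.3  72.3]
pad x,y 54.6 -0.5
t 16.42 pos [ 529.1 -130.6  113. ] yaw 95.13 zax [ 0.0012 -0.001  -1.    ] F [ 2.92 -2.62  5.43] T [-0.79 -0.63  0.06] grip 0.34 90.98250389099121
```

>>> arm_command:
  deltas:
    - [-0.2,-2,0.3,0,0,0,20]
    - [-0.1,-2,0.4,0,0,0,20]
    - [0,-1,0.2,0,0,0,20]
    - [0,0,0,0,0,0,20]

```text
time: 16.75
tool_pos: [529.7, -135.6, 111.9]
ee_rot: [[-0.996, -0.089, 0.001], [-0.089, 0.996, -0.001], [-0.001, -0.001, -1.0]]
ft_force: [3.5, -1.8, 6.3]
grip_width: 0.339
finger_force: 91.1
```

>>> arm_command:
  deltas:
    - [-0.2,-2,0.2,0,0,0,20]
    - [0,-1.5,0.3,0,0,0,20]
    - [0,0,0,0,0,0,20]

```text
time: 17.0
tool_pos: [529.6, -139.1, 111.3]
ee_rot: [[-0.996, -0.09, -0.001], [-0.09, 0.996, -0.001], [0.001, -0.001, -1.0]]
ft_force: [-0.1, -2.5, 6.7]
grip_width: 0.336
finger_force: 91.2
```

>>> arm_command:
  deltas:
    - [0,-2,0.1,0,0,0,20]
    - [0,-2,0,0,0,0,20]
    - [0,0,0,0,0,0,20]

```text
time: 17.25
tool_pos: [529.5, -142.7, 111.1]
ee_rot: [[-0.996, -0.09, -0.002], [-0.09, 0.996, 0.0], [0.002, 0.0, -1.0]]
ft_force: [-3.4, -0.5, 6.7]
grip_width: 0.337
finger_force: 91.2
```

>>> arm_command:
  deltas:
    - [0.3,-2,-0.1,0,0,0,20]
    - [0.1,-2,0,0,0,0,20]
    - [0.1,-2,0,0,0,0,20]
    - [0,0,0,0,0,0,20]

```text
time: 17.58
tool_pos: [529.8, -148.6, 111.0]
ee_rot: [[-0.996, -0.09, -0.001], [-0.09, 0.996, 0.0], [0.001, 0.0, -1.0]]
ft_force: [-1.7, -0.6, 6.4]
grip_width: 0.339
finger_force: 91.0
```

>>> arm_command:
  deltas:
    - [0.1,-2,0,0,0,0,20]
    - [0.1,-2,0,0,0,0,20]
    - [0,0,0,0,0,0,20]

```text
time: 17.83
tool_pos: [530.1, -152.6, 111.0]
ee_rot: [[-0.996, -0.09, -0.001], [-0.09, 0.996, 0.0], [0.001, 0.0, -1.0]]
ft_force: [-1.7, -0.0, 5.5]
grip_width: 0.343
finger_force: 91.1
```

```bash
python3 bar.py; python3 st.py
```

```text
n 211 bar x [-7.2 37.2 72.5] y -80.0 44.0 z top 87.7
-95 45 [16.6 71.8]
-75 143 [14.3 71.2]
pad x,y 76.5 -1.5
t 17.88 pos [ 530.1 -152.5  111. ] yaw 95.14 zax [-8.e-04  4.e-04 -1.e+00] F [-2.13 -0.29  6.7 ] T [0.23 0.37 0.2 ] grip 0.341 91.05917930603027
```

Bar is at about 43–44. I'm carrying on to the stop.

>>> arm_command:
  deltas:
    - [0.1,-2,-0.1,0,0,0,20]
    - [0.1,-2,0,0,0,0,20]
    - [0,-1,0,0,0,0,20]
    - [0,0,0,0,0,0,20]

```text
time: 18.22
tool_pos: [530.4, -156.2, 110.9]
ee_rot: [[-0.996, -0.09, -0.001], [-0.09, 0.996, 0.003], [0.001, 0.003, -1.0]]
ft_force: [-2.5, 4.8, 6.7]
grip_width: 0.341
finger_force: 91.1
```

>>> arm_command:
  deltas:
    - [0.1,-2,0,0,0,0,20]
    - [0,-1,0,0,0,0,20]
    - [0,0,0,0,0,0,20]

```text
time: 18.47
tool_pos: [530.7, -159.0, 110.9]
ee_rot: [[-0.996, -0.091, -0.001], [-0.091, 0.996, 0.003], [0.0, 0.003, -1.0]]
ft_force: [-1.1, 5.3, 7.1]
grip_width: 0.336
finger_force: 91.1
```

```bash
python3 bar.py; python3 st.py; python3 - <<'E'
from m import *
p,D=arm.read_camera("top"); P=cloud("top",D)
hsv=cv2.cvtColor(p,cv2.COLOR_RGB2HSV);H,S=hsv[...,0].astype(int),hsv[...,1].astype(int)
cv2.imwrite("pics/home.png",cv2.resize(p[130:260,320:460],(700,650),interpolation=cv2.INTER_CUBIC)[:,:,::-1][:600])
E
```

```text
n 201 bar x [-0.9 39.9 72.4] y -80.0 46.0 z top 88.8
-95 42 [19.3 70.6]
-75 137 [18.  72.3]
pad x,y 83.0 -1.5
t 18.52 pos [ 530.7 -159.   110.9] yaw 95.19 zax [-5.0e-04  2.8e-03 -1.0e+00] F [-2.28  4.79  6.93] T [2.   0.45 0.22] grip 0.34 91.12021207809448
```

View pics/home.png

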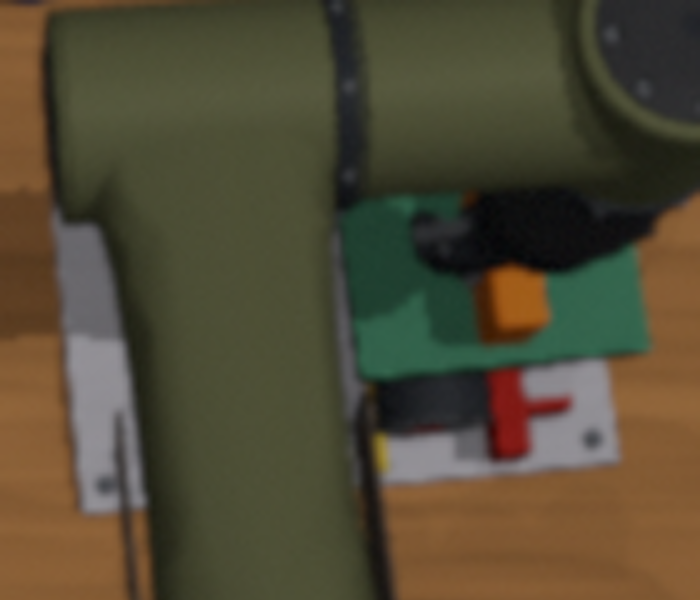

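>>> arm_command:
  deltas:
    - [0.1,-1.5,0,0,0,0,20]
    - [0,-1.5,0,0,0,0,20]
    - [0,0,0,0,0,0,20]

```text
time: 18.82
tool_pos: [531.0, -161.5, 110.8]
ee_rot: [[-0.996, -0.09, -0.0], [-0.09, 0.996, 0.004], [-0.0, 0.004, -1.0]]
ft_force: [-1.5, 7.3, 6.5]
grip_width: 0.338
finger_force: 91.2
```

```bash
python3 bar.py; python3 st.py
```

```text
n 197 bar x [ 1.6 41.6 73.3] y -80.0 45.0 z top 88.6
-95 41 [19.7 68.9]
-75 132 [19.7 71.8]
pad x,y 85.5 -1.4
t 18.87 pos [ 531.  -161.4  110.8] yaw 95.19 zax [-2.0e-04  3.8e-03 -1.0e+00] F [-0.72  6.18  7.72] T [2.92 0.39 0.1 ] grip 0.344 91.14690899848938
```

```bash
cat > fit.py <<'E'
from m import *
from scipy.optimize import least_squares
b=np.array([524.8,-76.2]); a=np.radians(5.1); ex=np.array([np.sin(a),-np.cos(a)]); ey=np.array([np.cos(a),np.sin(a)])
def fit(p,D,lo,hi,x0):
    P=cloud("top",D); S=cv2.cvtColor(p,cv2.COLOR_RGB2HSV)[...,1].astype(int)
    X=(P[...,:2]-b)@ex; Y=(P[...,:2]-b)@ey; Z=P[...,2]
    m=(D>0)&(Y>lo)&(Y<hi)&(abs(X-x0)<31)&(Z>50)&(Z<92)&(S<100)
    r=least_squares(lambda v:np.hypot(X[m]-v[0],Z[m]-v[1])-35,[x0,47],loss='soft_l1',f_scale=3)
    # red stop front edge
    H=cv2.cvtColor(p,cv2.COLOR_RGB2HSV)[...,0].astype(int)
    k=(D>0)&(Y>lo)&(Y<hi)&((H<8)|(H>172))&(S>140)&(Z>48)&(X>60)
    return m.sum(),r.x.round(1),k.sum(),np.percentile(X[k],[5,50]).round(1) if k.sum()>5 else None
if __name__=="__main__":
    p0=cv2.imread("pics/top0.png")[:,:,::-1].copy(); D0=np.load("top.npy")
    for l,h in((-80,-56),(-56,0),(0,50),(50,80)): print('start',l,fit(p0,D0,l,h,-40))
    F=[arm.read_camera("top") for _ in range(3)]; D=np.median([f[1] for f in F],0)
    for l,h in((-80,-56),(-56,0),(0,50),(50,80)):
        try: print('now',l,fit(F[0][0],D,l,h,46))
        except Exception as e: print(l,e)
E
python3 fit.py
```

```text
start -80 (np.int64(170), array([-40.9,  46.5]), np.int64(49), array([84.1, 92.9]))
start -56 (np.int64(386), array([-40.4,  47.4]), np.int64(99), array([83.7, 91.4]))
start 0 (np.int64(344), array([-38.8,  47.4]), np.int64(88), array([83.8, 91.6]))
start 50 (np.int64(205), array([-37.7,  47.8]), np.int64(57), array([84.1, 92.7]))
now -80 (np.int64(197), array([48.5, 46.7]), np.int64(53), array([80. , 91.7]))
now -56 (np.int64(22), array([48.8, 47.3]), np.int64(14), array([82.3, 92.2]))
now 0 (np.int64(0), array([46., 47.]), np.int64(0), None)
now 50 (np.int64(0), array([46., 47.]), np.int64(0), None)
```

>>> arm_command:
  deltas:
    - [0,0,-3,0,0,0,20]
    - [0,0,-15,0,0,0,20]
    - [0,0,-20,0,0,0,20]
    - [0,0,-12,0,0,0,20]
    - [0,0,0,0,0,0,20]
    - [0,0,0,0,0,0,20]

```text
time: 19.52
tool_pos: [530.8, -163.1, 160.2]
ee_rot: [[-0.996, -0.089, -0.001], [-0.089, 0.996, 0.001], [0.001, 0.001, -1.0]]
ft_force: [-0.1, 0.7, -4.6]
grip_width: 0.34
finger_force: 89.9
```

```bash
python3 fit.py | grep now; python3 st.py 480 307.5 160
```

```text
now -80 (np.int64(173), array([48.6, 46.7]), np.int64(58), array([80. , 91.7]))
now -56 (np.int64(76), array([48.8, 47.6]), np.int64(31), array([79.6, 90. ]))
now 0 (np.int64(4), array([50.2, 57.4]), np.int64(0), None)
now 50 (np.int64(6), array([49.3, 46.6]), np.int64(0), None)
t 19.67 pos [ 530.2 -163.1  159.1] yaw 95.13 zax [-3.1e-03  9.0e-04 -1.0e+00] F [ 0.98  0.3  -3.72] T [ 0.   -0.01  0.01] grip 0.34 89.90984916687012
tool delta [ 7.900e+00  4.732e+02 -4.000e-01]
```

>>> arm_command:
  deltas:
    - [0,20,0,0,0,0,20]
    - [1,38,0,0,0,0,20]
    - [1,40,0,0,0,0,20]
    - [1,40,0,0,0,0,20]
    - [1,40,0,0,0,0,20]
    - [1,40,0,0,0,0,20]
    - [1,40,0,0,0,0,20]
    - [1,40,0,0,0,0,20]
    - [1,40,0,0,0,0,20]
    - [0,40,0,0,0,0,20]
    - [0,40,0,0,0,0,20]
    - [0,25,0,0,0,-1.4,20]

```text
time: 20.67
tool_pos: [482.0, 280.2, 159.5]
ee_rot: [[-0.993, -0.116, -0.002], [-0.116, 0.993, -0.0], [0.002, -0.0, -1.0]]
ft_force: [1.0, -0.7, -3.2]
grip_width: 0.338
finger_force: 90.1
```

```bash
python3 fit.py | grep now; python3 st.py 480 307.5 160; python3 - <<'E'
from m import *
p,D=arm.read_camera("top")
cv2.imwrite("pics/away.png",cv2.resize(p[100:280,180:470],(800,496),interpolation=cv2.INTER_CUBIC)[:,:,::-1])
E
```

```text
now -80 (np.int64(192), array([48.9, 46.8]), np.int64(57), array([79.8, 90.9]))
now -56 (np.int64(391), array([48.7, 47.5]), np.int64(115), array([79.2, 90.2]))
now 0 (np.int64(344), array([48.8, 47.3]), np.int64(99), array([79.5, 90.4]))
now 50 (np.int64(199), array([48.6, 47.5]), np.int64(63), array([78.6, 90.8]))
t 20.82 pos [482.3 278.5 159.2] yaw 96.7 zax [-0.0025 -0.0019 -1.    ] F [ 0.4  -0.97 -3.89] T [-0.07 -0.04  0.01] grip 0.343 90.23794412612915
tool delta [-1.1 29.  -0.8]
```

View pics/away.png

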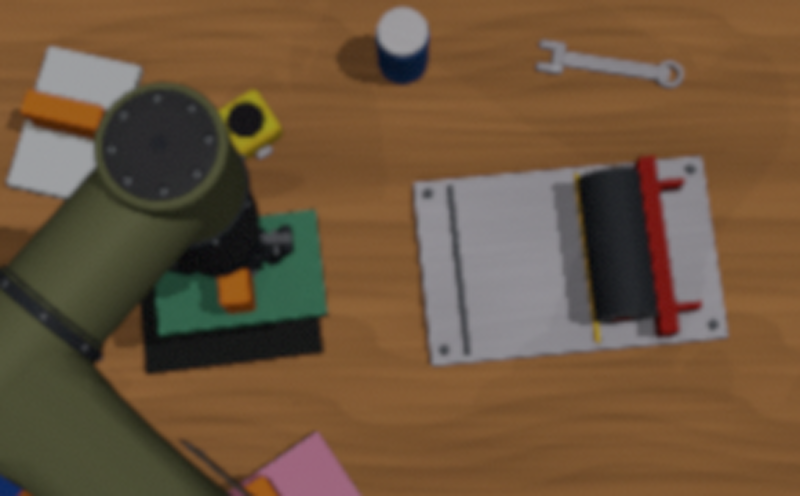

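The picture shows the bar (620,245) lying parallel against the red stop (655,245), fitted at 48.7–48.9 mm along its whole length. Next I put the pad back on the mat.

>>> arm_command:
  deltas:
    - [-0.5,14,0,0,0,0,20]
    - [-0.5,15,0,0,0,0,20]
    - [0,0,20,0,0,0,20]
    - [0,0,35,0,0,0,20]
    - [0,0,30,0,0,0,20]
    - [0,0,20,0,0,0,20]
    - [0,0,10,0,0,0,20]
    - [0,0,0,0,0,0,20]
    - [0,0,0,0,0,0,20]
    - [0,0,0,0,0,0,20]

```text
time: 21.7
tool_pos: [482.2, 306.9, 48.4]
ee_rot: [[-0.993, -0.114, 0.003], [-0.114, 0.993, 0.002], [-0.003, 0.002, -1.0]]
ft_force: [0.0, 0.2, -2.0]
grip_width: 0.338
finger_force: 90.3
```

```bash
python3 st.py 480 307.5 33.5
```

```text
t 21.7 pos [482.2 306.9  48.4] yaw 96.54 zax [ 0.0027  0.0021 -1.    ] F [ 0.05  0.18 -1.96] T [ 0.03 -0.05 -0.05] grip 0.338 90.3377616405487
tool delta [ 2.1  0.8 14.9]
```

>>> arm_command:
  deltas:
    - [2,0.6,4,0,0,0,20]
    - [0,0,4,0,0,0,20]
    - [0,0,3,0,0,0,20]
    - [0,0,2,0,0,0,20]
    - [0,0,1,0,0,0,20]
    - [0,0,0,0,0,0,20]
    - [0,0,0,0,0,0,20]
    - [0,0,0,0,0,0,20]

```text
time: 22.37
tool_pos: [479.1, 306.5, 33.1]
ee_rot: [[-0.993, -0.114, 0.0], [-0.114, 0.993, 0.0], [-0.0, 0.0, -1.0]]
ft_force: [-4.6, -2.4, 5.6]
grip_width: 0.344
finger_force: 91.3
```

>>> arm_command:
  deltas:
    - [0,0,0.5,0,0,0,20]
    - [0,0,0.5,0,0,0,20]
    - [0,0,0,0,0,0,20]
    - [0,0,0,0,0,0,20]

```text
time: 22.7
tool_pos: [479.1, 306.5, 33.1]
ee_rot: [[-0.993, -0.114, 0.001], [-0.114, 0.993, 0.0], [-0.001, 0.0, -1.0]]
ft_force: [-7.7, -4.0, 9.2]
grip_width: 0.338
finger_force: 92.2
```

Seated. I'm easing off, opening and retreating straight up.

>>> arm_command:
  deltas:
    - [0,0,-1,0,0,0,20]
    - [0,0,0,0,0,0,50]
    - [0,0,0,0,0,0,85]
    - [0,0,0,0,0,0,85]
    - [0,0,0,0,0,0,85]
    - [0,0,0,0,0,0,85]
    - [0,0,0,0,0,0,85]
    - [0,0,0,0,0,0,85]
    - [0,0,0,0,0,0,85]

```text
time: 23.45
tool_pos: [479.0, 306.5, 32.1]
ee_rot: [[-0.993, -0.114, -0.0], [-0.114, 0.993, 0.0], [0.0, 0.0, -1.0]]
ft_force: [0.3, 0.6, -0.4]
grip_width: 0.994
finger_force: 0.0
```

>>> arm_command:
  deltas:
    - [0,0,-5,0,0,0,85]
    - [0,0,-15,0,0,0,85]
    - [0,0,-30,0,0,0,85]
    - [0,0,-35,0,0,0,85]
    - [0,0,-35,0,0,0,85]
    - [0,0,-35,0,0,0,85]
    - [0,-35,-10,0,0,0,85]
    - [0,-35,0,0,0,0,85]
    - [0,-35,0,0,0,0,85]
    - [0,-35,0,0,0,0,85]
    - [0,-30,0,0,0,0,85]
    - [0,0,0,0,0,0,85]

```text
time: 24.45
tool_pos: [498.8, 133.6, 198.4]
ee_rot: [[-0.994, -0.11, 0.002], [-0.11, 0.994, 0.0], [-0.002, -0.0, -1.0]]
ft_force: [-0.2, 0.6, -0.5]
grip_width: 0.993
finger_force: 0.0
```

```bash
python3 st.py; python3 fit.py | grep now; python3 - <<'E'
from m import *
p,D=arm.read_camera("top"); P=cloud("top",D); hsv=cv2.cvtColor(p,cv2.COLOR_RGB2HSV); H,S=hsv[...,0].astype(int),hsv[...,1].astype(int)
vv,uu=np.mgrid[:400,:640]
m=(uu>215)&(uu<300)&(vv>170)&(vv<245)&(H>60)&(H<90)&(S>80)&(abs(P[...,2]-22)<6); print(m.sum(),rect(m,P),np.median(P[m][:,2]))
cv2.imwrite("pics/end.png",cv2.resize(p[60:340,90:540],(800,498))[:,:,::-1])
E
```

```text
t 24.45 pos [498.8 133.6 198.4] yaw 96.33 zax [ 0.0015  0.     -1.    ] F [-0.24  0.55 -0.52] T [ 0.11 -0.04 -0.01] grip 0.993 0.0
now -80 (np.int64(195), array([48.3, 46.9]), np.int64(56), array([79.1, 91. ]))
now -56 (np.int64(386), array([48.8, 47.5]), np.int64(114), array([79.2, 90.3]))
now 0 (np.int64(339), array([48.7, 47.6]), np.int64(100), array([79.6, 90.6]))
now 50 (np.int64(201), array([49.2, 47.6]), np.int64(66), array([78.6, 90.9]))
437 (array([474.6, 252.4]), array([85.2, 66.7]), 5.95) 21.79250343225567
```

View pics/end.png

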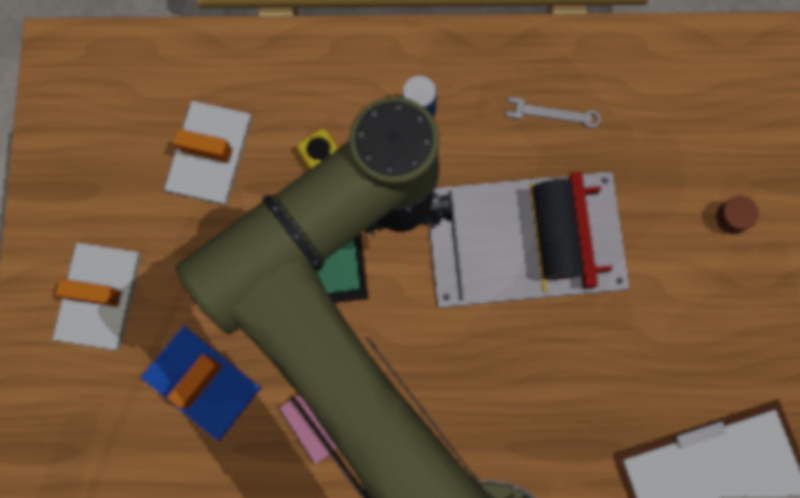

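The end picture shows the bar against the stop at (560,230), the pad inside the mat's edge at (340,270), and the bystanders unmoved. I'm handing in.

```bash
python3 -c "
from station import arm
print(arm.close_job())"
```

```text
the job is handed in; nothing more can be done
None
```

The bar was rolled over the lip and is home against the red stop, the pad is back sole-down on its mat, and the job is handed in at about 24.6 s; force readings taken at the end of each move call put the push on the bar at about 13 N or less, and the bystanders visible in the last picture had not moved.

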